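# Clear the wedge from the rack and file the last cassette

### The job

A softwood wedge has been left in the gap in the middle of the row of cassettes under the wooden rack: draw it out and lay it in the grey tray first. Then slide the orange cassette, standing on its long edge, into that gap, easing its neighbours apart, and push it gently fully home, until it meets the rack's back panel. The row must stay upright and home, and the tray and the other things on the bench stay where they are.

Things in the scene. Friction and masses are not known exactly. Their poses are not given: they have to be found in the camera images.
- rack: fixed open-fronted plywood rack at left, front turned to the right; sizes in mm: 106 deep (x, from the front into it) x 168 wide (y) x 262 high. Origin: centre of its underside. Lower tier: floor at z 12, roof underside z 92, y -72 to +72, front face x -53, back panel x +43. Roof, upper tier and top reach the front face: no room close to it for a gripper pointing down, tilt it 30 to 45 degrees
- rack_gap (a point): on the lower tier's floor at the front face, rack y 0, axes as the rack's. Two cassettes stand on either side of a 16 to 22 mm gap here (narrower than a cassette, its middle within 2 mm of y 0). They slide aside; the fifth at y about 0 leaves 14 mm spare in all; pushing it in takes 2 to 20 N. Home, a cassette's origin is 44 mm inside this point and its near end 8 mm out of the face
- cassette: loose orange plastic cassette, 0.1 to 0.2 kg, 104 long (x) x 26 thick (y) x 66 high (z), standing on its long edge on the bench on the robot's side of the rack, its x axis roughly along the rack's; both ends are half-round in plan (radius 13) and alike. Origin: centre of its underside. Grasp it across the 26 (mm)
- neighbour_a: one of the four cassettes (two grey, one blue, one green) in the rack, shaped as the orange one, 0.1 to 0.21 kg; origin at the centre of the underside, x along its length; which stands where varies
- neighbour_b: one of the four cassettes (two grey, one blue, one green) in the rack, shaped as the orange one, 0.1 to 0.21 kg; origin at the centre of the underside, x along its length; which stands where varies
- neighbour_c: one of the four cassettes (two grey, one blue, one green) in the rack, shaped as the orange one, 0.1 to 0.21 kg; origin at the centre of the underside, x along its length; which stands where varies
- neighbour_d: one of the four cassettes (two grey, one blue, one green) in the rack, shaped as the orange one, 0.1 to 0.21 kg; origin at the centre of the underside, x along its length; which stands where varies
- wedge: loose softwood wedge, 40 g, 120 long (own y), 35 wide (own x), 4 thick at the thin end (y -60) rising evenly to 22 at the thick end (y +60). It lies on its side in the gap on the rack's floor: own x vertical, thin end 60 inside the rack, thick end 60 out of the face. Origin: middle of its flat face (mm)
- wedge_grip (a point): point in the middle of the wedge's thickness, 18 from its thick end, mid-height; the wedge is 19 thick there; grasp it here across the thickness (across the rack's y) (mm)
- tray: low open grey plastic tray on the bench to the right, 165 long (x) x 120 wide (y) x 32 high, walls and floor 4 thick, 0.6 kg. Origin: centre of its underside; z up (mm)
- tape: roll of blue tape lying on the bench, 92 across, 30 high, origin at the centre of the underside; leave alone (mm)
- thinner: orange bottle with a red cap, 70 across, 197 high, standing beyond the tray; leave alone (mm)
- tin: small lever-lid tin, 71 across, 71 high, beyond the tray; leave alone (mm)
Not all that is in view belongs to the job. There is more than one size of the wedge; the job needs the largest.

How it is judged (in metres and radians):
On the way, in this order (a step that is already met when the one before it is completed fails the run):
1. the wedge lies in the tray, let go (x of wedge in the frame of tray between -0.072 and 0.072 m and y of wedge in the frame of tray between -0.05 and 0.05 m and z of wedge in the frame of tray below 0.045 m and contact force between the fingers and wedge below 0.1 N), for 0.2 s.
2. the orange cassette is fully home in the middle of the row (x of cassette in the frame of rack between -0.013 and -0.004 m and y of cassette in the frame of rack between -0.013 and 0.013 m and z of cassette in the frame of rack below 0.017 m and angle between the x axis of cassette and the x axis of rack, either way round below 0.1 rad and angle between cassette's own z axis and vertical below 0.12 rad), for 0.2 s.
At the end, for the whole second after the job is handed in: Wedge in the tray (its middle over the tray's floor, below 45 mm). Orange cassette at rest on the rack floor, mid-row (13 mm of the centre line), within 4 mm of the back panel, square to 0.10 rad, tilt under 0.12 rad; the four neighbours upright (0.15 rad), within 8 mm of home (all of step 2 and x of wedge in the frame of tray between -0.072 and 0.072 m and y of wedge in the frame of tray between -0.05 and 0.05 m and z of wedge in the frame of tray below 0.045 m and angle between each of neighbour_a, neighbour_b, neighbour_c, neighbour_d's own z axis and vertical below 0.15 rad and x of each of neighbour_a, neighbour_b, neighbour_c, neighbour_d in the frame of rack above -0.017 m and linear speed of each of cassette, wedge below 0.02 m/s); the robot touches nothing.
It fails at once if a cassette of the row toppled (tilted over 0.5 rad) or drawn out more than 30 mm (angle between any of neighbour_a, neighbour_b, neighbour_c, neighbour_d's own z axis and vertical above 0.5 rad or x of any of neighbour_a, neighbour_b, neighbour_c, neighbour_d in the frame of rack below -0.04 m).
It fails at once if the cassette rammed against the rack (over 60 N) (contact force between cassette and rack above 60 N).
It fails at once if the tray, tape, bottle or tin knocked away (moved over 50 mm) or over (distance of any of tray, tape, thinner, tin from where it was at the start of the episode above 0.05 m or angle between any of thinner, tin's own z axis and vertical above 0.5 rad).
It also fails if it takes over 58 s, if anything falls off the work surface, if the arm or the gripper's body presses on something with over 40 N, if the wrist force passes 120 N, or if a joint passes its speed limit or range.

### The arm

A 6-joint arm with a two-finger parallel gripper is mounted at the origin on a cart in front of the work surface, level with it; the furniture and walls round the work are solid. World frame = base frame: x ahead of the robot, y to its left, z up, the work surface at z = 0. Lengths are in mm, angles in rad, forces in N, time in s.
With the tool pointing down it reaches from about 300 to 850 mm from the base axis. Payload 4.2 kg.
Tool frame: the origin (TCP) lies on the centre line of the jaws, within the pads' length; the fingertips stand 25 mm ahead of it and the grasp point (between the pads) lies 6 mm ahead of it; z points along the fingers, y is the line along which they close (so a half turn about z gives the same grasp; the last joint's range is limited). The gripper opens to 91 mm and grips with 3 to 60 N. Pads are 32 mm wide; open, the fingers measure 118 mm over their backs; the gripper's body (76 mm by 178 mm) begins 60 mm behind the grasp point.
Start: joints at [-1.308, 0.32, 1.565, -0, 1.257, -0.02], TCP at [160.453, -552.173, 238.976] pointing down, gripper open.
Joint ranges: [-3.11, 3.11], [-0.84, 2.01], [0.21, 2.61], [-1.34, 4.49], [0.05, 2.63], [-2.56, 2.56]. Speed limits (rad/s): [2.57, 2.57, 3.14, 3.14, 3.14, 3.14].

### API

Orientations are given as a rotation vector (axis times angle).
In Python, from workcell import ctrl gives the robot as it stands.
- The arm moves only by the shell command python3 -m jog 'ROWS'. ROWS is JSON, a list of rows, each a list of 7 numbers: the shift along the tool's x, y, z in cm, then the turn, a rotation vector about the tool's x, y, z in rad, then the finger opening in cm, from 0 to 9.12. A call has 1 to 10 rows; each row is the pose to reach, as a shift and turn from the pose commanded when the call began, along the tool's axes at that moment; what a row does not reach only later rows make up. A row lasts 1/10 s, in which the tool goes at most 50 mm and 8.59 degrees, less where a joint would pass 70% of its speed; a pose out of reach is approached as far as the arm can. A call with a gripper value outside its range is refused whole. The fingers move at their own pace and stop on an object; the grip force is fixed at half the most. Time passes only in rows, so rows that repeat a pose let the fingers close. It gives the time, the measured TCP pose, the force, the opening and the grip force at its end, in the units of the state.
- ctrl.state(): the state, without advancing time (a new reading comes with each control period).
- ctrl.camera(name): name is "scene" or "top" or "wrist"; returns the picture (420x560x3 uint8, red, green, blue); there is no depth.
- ctrl.camera_params(name): a dict with "vertical_fov" (degrees; the focal length in pixels is half the picture's height over the tangent of half this angle, whatever the lens; pixels are square), "cx", "cy" (the principal point, pixels), "world_from_camera" (4x4, takes a point from camera to world coordinates). Camera axes: x right, y down, z forward; pixel columns grow to the right and rows downward; lengths in mm; the calibration is good to about 2 mm. A picture is of the moment at which its call begins: read the wrist's pose just before it. camera_params takes no time and is no camera call; for the wrist camera it gives the pose at the moment of the call.
- ctrl.sign_off(): hands the job in; it is judged then, once.
The state is a dict: "time": time; "qpos": joint angles; "joint_vel": joint speeds; "joint_efforts": joint torques, N m; "position": TCP position; "tool_rot": TCP orientation; "ft_force": force on the tool from outside, world axes, zero at the start; "torque": the same for the moment, N m; "grip_width": finger opening in mm; "finger_force": force on a finger pad.
Only numpy, scipy, OpenCV 4.12 (cv2) and the standard library are available. Lean on these libraries where they do the work, as an engineer would, in place of code of your own. Each camera call takes 0.05 s, during which the arm holds its last target. There are 200 camera calls.

## Working session

There is one attempt and no reset: what is moved stays moved. The work goes in short steps, Python scripts to look and compute and a shell command to move; the robot and the scene stay as the last step left them, time stands still between calls to the robot, and variables do not carry over. Pictures are saved under pics/ and viewed, at most 14 in all, crops included, and the job is handed in when it is done.

```bash
mkdir -p pics; ls
python3 - <<'E'
from workcell import ctrl
import cv2,numpy as np
print(ctrl.state())
for n in("scene","top"):
    im=ctrl.camera(n);cv2.imwrite(f"pics/{n}0.png",im[:,:,::-1])
    p=ctrl.camera_params(n);print(n,p["vertical_fov"],p["cx"],p["cy"],np.round(p["world_from_camera"],4).tolist())
E
```

```text
pics
{'time': 0.0, 'qpos': array([-1.30799751e+00,  3.20282737e-01,  1.56564923e+00, -1.43986192e-06,
        1.25739890e+00, -1.99802428e-02]), 'joint_vel': array([ 0.0009881 , -0.00118541,  0.00179281,  0.00219511, -0.00124136,
       -0.00010855]), 'joint_efforts': array([-5.03219017e-04, -4.12461197e+01, -2.31969023e+01,  7.25907320e-02,
        4.53827390e-02, -1.20651425e-04]), 'position': array([ 160.33349182, -551.72363831,  238.13707575]), 'tool_rot': array([-3.10853499e+00, -4.42467397e-01,  3.32632757e-04]), 'ft_force': array([-0.16045327, -0.56832699, -0.01293841]), 'torque': array([-0.01887203, -0.00170934, -0.00467508]), 'finger_force': 0.0, 'grip_width': 91.44064678468155}
scene 53.658247547792705 283.1258254080828 209.5766276722903 [[0.7818, -0.322, 0.534, 33.7458], [-0.6236, -0.4069, 0.6675, -918.1897], [0.0023, -0.8548, -0.5189, 525.4661], [0.0, 0.0, 0.0, 1.0]]
top 51.47774402455504 278.35627249442973 203.64794200670974 [[0.4174, -0.8217, 0.388, 148.7718], [-0.9087, -0.3746, 0.1842, -451.9615], [-0.006, -0.4295, -0.9031, 898.6588], [0.0, 0.0, 0.0, 1.0]]
```

View pics/scene0.png

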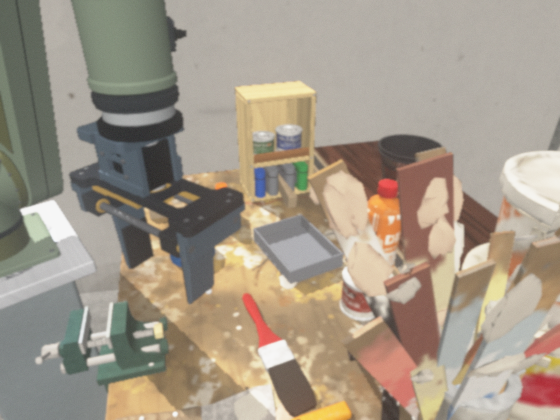

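View pics/top0.png

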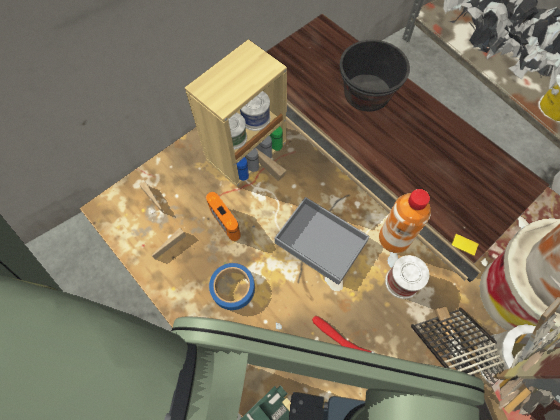

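The top view shows the rack top at (188,77)-(287,67), the orange cassette at (222,215), the tray at (322,240) and the wedge sticking out at (270,165). Decoy wedges are at (175,245) and (155,200). Next is a zoom on both views.

```bash
cat > h.py <<'E'
import numpy as np,cv2
from workcell import ctrl
def ray(n,uv,P=None):
    p=P or ctrl.camera_params(n);f=210/np.tan(np.radians(p["vertical_fov"]/2));T=np.array(p["world_from_camera"])
    d=T[:3,:3]@np.array([(uv[0]-p["cx"])/f,(uv[1]-p["cy"])/f,1]);return T[:3,3],d
def onz(n,uv,z,P=None):
    o,d=ray(n,uv,P);return o+d*(z-o[2])/d[2]
def proj(n,X,P=None):
    p=P or ctrl.camera_params(n);f=210/np.tan(np.radians(p["vertical_fov"]/2));T=np.array(p["world_from_camera"])
    c=T[:3,:3].T@(np.asarray(X,float)-T[:3,3]);return np.array([p["cx"]+f*c[0]/c[2],p["cy"]+f*c[1]/c[2]])
E
python3 - <<'E'
from h import *
t=cv2.imread("pics/top0.png");s=cv2.imread("pics/scene0.png")
a=cv2.resize(t[30:255,170:380],None,fx=2.6,fy=2.6,interpolation=cv2.INTER_CUBIC)
b=cv2.resize(s[150:215,230:330],None,fx=2.5,fy=2.5,interpolation=cv2.INTER_CUBIC)
o=np.zeros((590,800,3),np.uint8);o[:a.shape[0],:a.shape[1]]=a;o=o
o[0:b.shape[0],546:796]=b[:, :250]
cv2.imwrite("pics/z.png",o)
for q in[(188,77),(248,41),(287,67),(231,113)]:print("racktop",onz("top",q,262).round())
hsv=cv2.cvtColor(t,cv2.COLOR_BGR2HSV)
m=cv2.inRange(hsv,(5,200,150),(16,255,255));m[:180]=0;m[250:]=0;m[:,:200]=0;m[:,250:]=0
m=cv2.morphologyEx(m,cv2.MORPH_OPEN,np.ones((2,2)))
c=max(cv2.findContours(m,0,2)[0],key=cv2.contourArea);print(cv2.minAreaRect(c),cv2.boundingRect(c))
for q in[(305,200),(368,238),(347,281),(275,240)]:print("tray",onz("top",q,32).round())
print("tape",onz("top",(232,284),30),"bottle",onz("top",(419,198),197),"tin",onz("top",(410,272),71))
E
```

```text
racktop [592. -57. 262.]
racktop [ 720. -120.  262.]
racktop [ 691. -217.  262.]
racktop [ 551. -169.  262.]
((222.26661682128906, 212.54039001464844), (44.405181884765625, 13.177492141723633), 53.61565017700195) (208, 194, 31, 38)
tray [ 554. -325.   32.]
tray [ 527. -482.   32.]
tray [ 421. -475.   32.]
tray [ 441. -304.   32.]
tape [ 318.67622518 -264.52486977   30.        ] bottle [ 564.92034646 -533.33840804  197.        ] tin [ 476.70245305 -578.95870044   71.        ]
```

View pics/z.png

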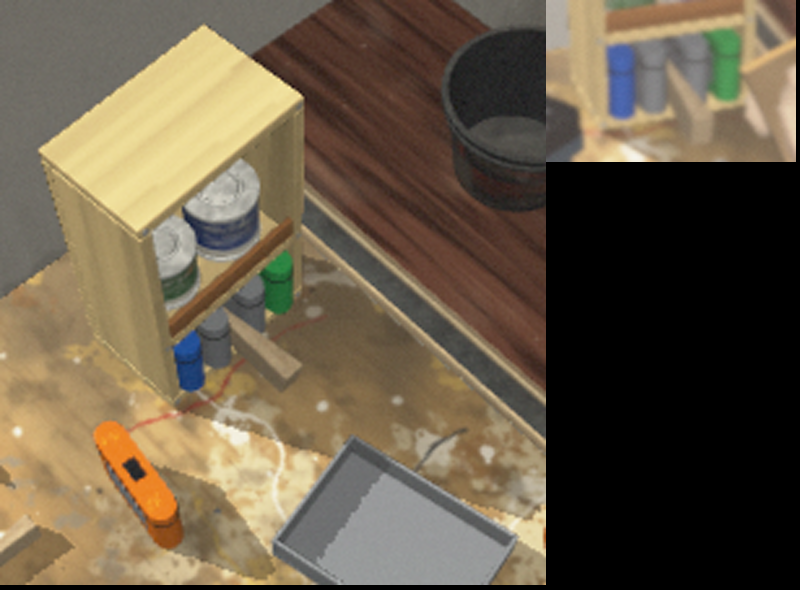

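Run:
```python
from h import *
Z=lambda u,v:(170+(u-.0)/2.6,30+v/2.6)
c=[onz("top",Z(*q),262) for q in[(41,150),(205,26),(303,98),(138,237)]]
for a in c:print(a.round(1))
print("sides",[np.linalg.norm(c[i]-c[(i+1)%4]).round(1) for i in range(4)], "centre",np.mean(c,0).round(1))
print("bottom front-left",onz("top",Z(178,403),0).round(1))
w=(c[1]-c[0])+(c[2]-c[3]);print("yaw wide dir",np.degrees(np.arctan2(w[1],w[0])))
d=(c[2]-c[1])+(c[3]-c[0]);print("front normal",np.degrees(np.arctan2(d[1],d[0])))
for q in[(276,378),(300,364),(229,316),(243,312)]:print("wedge z47",onz("top",Z(*q),47).round(1))
for q in[(134,468),(107,430),(165,510)]:print("cass z66",onz("top",Z(*q),66).round(1))
t=cv2.imread("pics/top0.png");hsv=cv2.cvtColor(t,cv2.COLOR_BGR2HSV)
m=cv2.inRange(hsv,(5,200,235),(20,255,255));m[:180]=0;m[250:]=0;m[:,:200]=0;m[:,250:]=0
k=max(cv2.findContours(m,0,2)[0],key=cv2.contourArea)
P=np.array([onz("top",p[0],66)[:2] for p in k],np.float32);print("cass top",cv2.minAreaRect(P))
for q in[(353,437),(517,540),(275,548)]:print("tray",onz("top",Z(*q),32).round(1))
```

```text
[567.6 -66.2 262. ]
[ 722.8 -120.   262. ]
[ 688.7 -216.8  262. ]
[ 529.3 -164.6  262. ]
sides [np.float64(164.3), np.float64(102.6), np.float64(167.8), np.float64(105.6)] centre [ 627.1 -141.9  262. ]
bottom front-left [ 540.1 -163.8    0. ]
yaw wide dir -18.601021003971336
front normal -110.35361774596987
wedge z47 [ 576.2 -244.6   47. ]
wedge z47 [ 597.3 -257.6   47. ]
wedge z47 [ 615.8 -180.5   47. ]
wedge z47 [ 624.7 -190.    47. ]
cass z66 [ 443.5 -179.5   66. ]
cass z66 [ 464.7 -143.2   66. ]
cass z66 [ 421.2 -219.2   66. ]
cass top ((442.6457214355469, -179.4615478515625), (98.41136169433594, 23.338111877441406), 60.12528610229492)
tray [ 558.8 -324.7   32. ]
tray [ 528.1 -483.2   32. ]
tray [ 439.8 -306.5   32. ]
```

```bash
cat >> h.py <<'E'
from scipy.spatial.transform import Rotation as Ro
def orient(yaw,tilt):
    a,t=np.radians([yaw,tilt]);i=np.array([np.cos(a),np.sin(a),0]);Zz=np.array([0,0,1.])
    x=np.cos(t)*i+np.sin(t)*Zz;z=np.sin(t)*i-np.cos(t)*Zz
    return np.c_[x,np.cross(z,x),z]
def go(grasp,yaw,tilt,back=0):
    """row (cm, rad) bringing the grasp point to 'grasp', backed off along tool z"""
    s=ctrl.state();R0=Ro.from_rotvec(s["tool_rot"]).as_matrix();R=orient(yaw,tilt)
    p=np.asarray(grasp,float)-R[:,2]*(6+back)
    return np.round(np.r_[R0.T@(p-s["position"])/10,Ro.from_matrix(R0.T@R).as_rotvec()],3)
def here():
    s=ctrl.state();R=Ro.from_rotvec(s["tool_rot"]).as_matrix();return s["position"]+6*R[:,2],R,s
E
python3 - <<'E'
from h import *
p=ctrl.camera_params("wrist");g,R,s=here();T=np.array(p["world_from_camera"])
print("cam in tool",(R.T@(T[:3,3]-s["position"])).round(1),(R.T@T[:3,:3]).round(2),p["vertical_fov"])
print(go((594,-233,29.5),70.5,35,170).tolist())
E
```

```text
cam in tool [  71.7    0.5 -145.6] [[ 0.   -0.97 -0.26]
 [ 1.    0.   -0.  ]
 [ 0.   -0.26  0.97]] 61.87820840232465
[44.646, -10.301, 6.474, 0.288, 0.563, -0.917]
```

```bash
r='[44.6,-10.3,6.5,0.288,0.563,-0.917,9]'; python3 -m jog '[[22,-5,-2,0.144,0.281,-0.458,9],[22,-5,-2,0.144,0.281,-0.458,9],[22,-5,-2,0.144,0.281,-0.458,9],[22,-5,-2,0.144,0.281,-0.458,9],[44.6,-10.3,6.5,0.288,0.563,-0.917,9],[44.6,-10.3,6.5,0.288,0.563,-0.917,9],[44.6,-10.3,6.5,0.288,0.563,-0.917,9],[44.6,-10.3,6.5,0.288,0.563,-0.917,9],[44.6,-10.3,6.5,0.288,0.563,-0.917,9],[44.6,-10.3,6.5,0.288,0.563,-0.917,9]]'
python3 - <<'E'
from h import *
print(go((594,-233,29.5),70.5,35,170).tolist())
import pickle
P=ctrl.camera_params("wrist");im=ctrl.camera("wrist");cv2.imwrite("pics/w1.png",im[:,:,::-1]);pickle.dump(P,open("w1.pkl","wb"))
E
```

```text
time: 1.1
position: [562.2, -326.1, 171.2]
tool_rot: [-2.205, -1.561, -0.694]
ft_force: [-0.4, -0.2, -0.5]
grip_width: 90.1
finger_force: 0.0
[-0.067, -0.109, -0.352, -0.004, -0.001, 0.0]
```

View pics/w1.png

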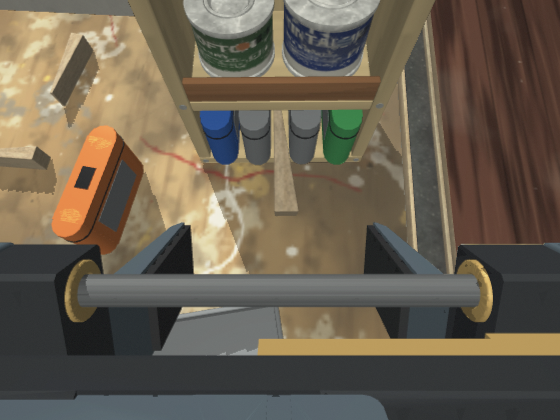

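The wedge is at (286,130-212), with a blue and a grey cassette to its left and a grey and a green one to its right. Their front edges run along row ~163, and the orange cassette is at (98,190). One zoom for precise pixels.

Run:
```python
import cv2
a=cv2.imread("pics/w1.png")[70:220,180:380]
cv2.imwrite("pics/w1z.png",cv2.resize(a,None,fx=4,fy=4,interpolation=cv2.INTER_CUBIC))
```

```text
(no output)
```

View pics/w1z.png

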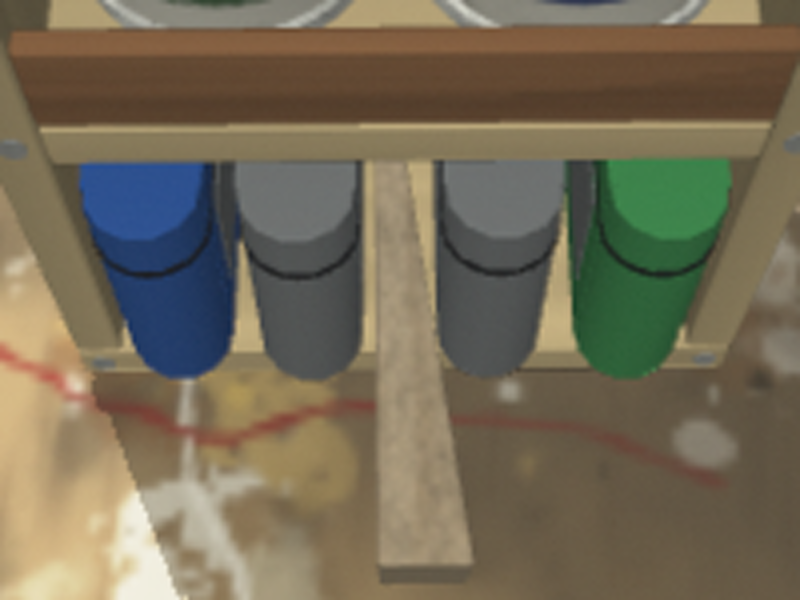

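Run:
```python
from h import *
import pickle
P=pickle.load(open("w1.pkl","rb"));Z=lambda u,v:(180+u/4,70+v/4)
for n,z,l,r in[("roof",92,(52,162),(758,160)),("floor",12,(120,348),(692,345)),("bottom",0,(92,373),(718,369)),("strip?",92,(45,128),(772,124)),("thick",47,(380,566),(470,564))]:
    a,b=onz("w",Z(*l),z,P),onz("w",Z(*r),z,P);d=b-a
    print(n,a.round(1),b.round(1),"mid",((a+b)/2).round(1),np.linalg.norm(d).round(1),"inward yaw",(np.degrees(np.arctan2(d[1],d[0]))+90).round(2))
for q in[(185,377),(311,380),(486,377),(626,380)]:print("cass near end z12",onz("w",Z(*q),12,P).round(1))
for q in[(142,240),(294,241),(500,241),(665,240)]:print("cass near end z78",onz("w",Z(*q),78,P).round(1))
```

```text
roof [ 544.3 -166.9   92. ] [ 679.3 -214.1   92. ] mid [ 611.8 -190.5   92. ] 143.0 inward yaw 70.75
floor [ 543.3 -166.4   12. ] [ 681.8 -214.3   12. ] mid [ 612.6 -190.4   12. ] 146.5 inward yaw 70.92
bottom [ 534.  -164.2    0. ] [ 690.2 -218.     0. ] mid [ 612.1 -191.1    0. ] 165.2 inward yaw 71.0
strip? [ 545.  -158.5   92. ] [ 685.6 -207.1   92. ] mid [ 615.3 -182.8   92. ] 148.7 inward yaw 70.93
thick [ 583.2 -255.9   47. ] [ 601.6 -261.9   47. ] mid [ 592.4 -258.9   47. ] 19.4 inward yaw 71.96
cass near end z12 [ 556.7 -179.9   12. ]
cass near end z12 [ 586.6 -191.4   12. ]
cass near end z12 [ 628.8 -205.3   12. ]
cass near end z12 [ 662.  -217.9   12. ]
cass near end z78 [ 556.7 -181.3   78. ]
cass near end z78 [ 586.7 -192.2   78. ]
cass near end z78 [ 627.3 -206.5   78. ]
cass near end z78 [ 660.  -217.8   78. ]
```

Run:
```python
from h import *
import pickle
P=pickle.load(open("w1.pkl","rb"));Z=lambda u,v:(180+u/4,70+v/4);Zt=lambda u,v:(170+u/2.6,30+v/2.6)
G=np.array([612,-190.7]);a=np.radians(70.9);R=np.array([[np.cos(a),np.sin(a)],[-np.sin(a),np.cos(a)]])
f=lambda X:(R@(X[:2]-G)).round(1)
for z in(47,35,25):
    print(z,"wrist",[f(onz("w",Z(*q),z,P)) for q in[(380,566),(470,564)]],"top",[f(onz("top",Zt(*q),z)) for q in[(276,378),(300,364)]])
for z in (0,12):print(z,"bottom edge",[f(onz("w",Z(*q),z,P)) for q in[(380,582),(470,581)]])
T=np.array(P["world_from_camera"])[:3,3];print(T.round(),f(T))
# triangulate mid
o1,d1=ray("w",Z(425,565),P);o2,d2=ray("top",Zt(288,371));s=np.linalg.lstsq(np.c_[d1,-d2],o2-o1,rcond=None)[0]
A,B=o1+d1*s[0],o2+d2*s[1];print(A.round(1),B.round(1),f((A+B)/2))
k=[onz("w",q,66,P) for q in[(98,128),(70,240)]];print(k)
m=cv2.inRange(cv2.cvtColor(cv2.imread("pics/w1.png"),cv2.COLOR_BGR2HSV),(4,170,200),(20,255,255));m[:,160:]=0;m[255:]=0;m[:110]=0
c=max(cv2.findContours(m,0,2)[0],key=cv2.contourArea);print("cass",cv2.minAreaRect(np.array([onz("w",p[0],66,P)[:2] for p in c],np.float32)))
```

```text
47 wrist [array([-71.1,   5.9]), array([-70.7, -13.5])] top [array([-62.6,  16.2]), array([-68.1,  -8. ])]
35 wrist [array([-66.9,   6. ]), array([-66.5, -14.2])] top [array([-57.9,  11.5]), array([-63.4, -13.1])]
25 wrist [array([-63.5,   6.1]), array([-63.1, -14.7])] top [array([-53.9,   7.5]), array([-59.5, -17.4])]
0 bottom edge [array([-59. ,   6.4]), array([-58.9, -16.1])]
12 bottom edge [array([-63. ,   6.3]), array([-62.9, -15.4])]
[ 554. -350.  332.] [-169.6    2.6]
[ 595.2 -252.2   26.1] [ 596.5 -246.6   28.1] [-60.8  -4. ]
[array([ 459.6692598 , -136.93186552,   66.        ]), array([ 422.50867513, -231.31586974,   66.        ])]
cass ((432.343505859375, -197.48330688476562), (64.95545959472656, 25.19690704345703), 60.18486785888672)
```

```bash
cat >> h.py <<'E'
G=np.array([612,-190.7]);YAW=70.9;_a=np.radians(YAW);RR=np.array([[np.cos(_a),-np.sin(_a)],[np.sin(_a),np.cos(_a)]])
def rk(x,y,z): return np.r_[G+RR@np.array([x,y]),z]   # face-centre frame, x into rack
def inrk(X): return np.r_[RR.T@(np.asarray(X)[:2]-G),X[2]].round(1)
E
python3 - <<'E'
from h import *
print(go(rk(-43,-3.5,30),YAW,35,0).tolist(),inrk(here()[0]))
E
```

```text
[0.063, 0.561, 16.69, 0.0, -0.002, -0.004] [-139.4    2.1  166.2]
```

```bash
python3 -m jog '[[0.06,0.56,4,0,0,-0.004,6],[0.06,0.56,8,0,0,-0.004,6],[0.06,0.56,11,0,0,-0.004,6],[0.06,0.56,13,0,0,-0.004,6],[0.06,0.56,14.5,0,0,-0.004,6],[0.06,0.56,15.5,0,0,-0.004,6],[0.06,0.56,16.2,0,0,-0.004,6],[0.06,0.56,16.7,0,0,-0.004,6],[0.06,0.56,16.7,0,0,-0.004,6],[0.06,0.56,16.7,0,0,-0.004,6]]'
python3 - <<'E'
from h import *
print(inrk(here()[0]))
cv2.imwrite("pics/w2.png",ctrl.camera("wrist")[:,:,::-1])
E
```

```text
time: 2.15
position: [597.7, -240.7, 37.9]
tool_rot: [-2.208, -1.567, -0.698]
ft_force: [-0.7, 0.2, -0.1]
grip_width: 60.2
finger_force: 0.0
[-48.5  -2.9  32.9]
```

View pics/w2.png

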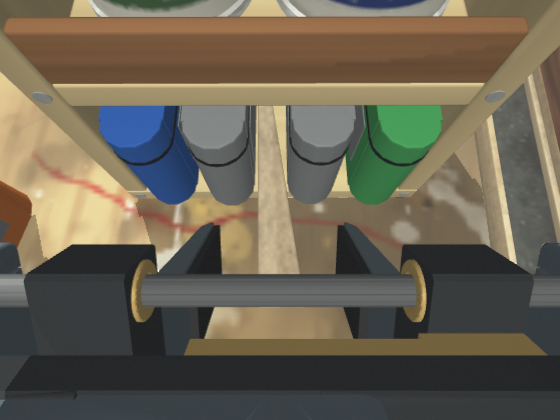

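The fingers straddle the wedge, which sits at about (275,230) in the wrist picture. Nudging in and closing.

```bash
python3 -m jog '[[0.2,0,0.4,0,0,0,6],[0.2,0,0.4,0,0,0,6],[0.2,0,0.4,0,0,0,3],[0.2,0,0.4,0,0,0,1],[0.2,0,0.4,0,0,0,1],[0.2,0,0.4,0,0,0,1],[0.2,0,0.4,0,0,0,1],[0.2,0,0.4,0,0,0,1],[0.2,0,0.4,0,0,0,1],[0.2,0,0.4,0,0,0,1]]'
python3 -c "
from h import *
print(inrk(here()[0]))"
```

```text
time: 3.2
position: [598.8, -236.5, 35.3]
tool_rot: [-2.208, -1.566, -0.697]
ft_force: [-1.3, -0.1, 0.4]
grip_width: 20.7
finger_force: 29.5
[-44.1  -2.5  30.3]
```

```bash
python3 -m jog '[[-0.8,0,-0.65,0,0,0,1],[-1.6,0,-1.3,0,0,0,1],[-2.3,0,-1.9,0,0,0,1],[-3.1,0,-2.55,0,0,0,1],[-3.5,0,-3.5,0,0,0,1],[-3.5,0,-5.5,0,0,0,1],[-3.3,0,-7.5,0,0,0,1],[-3.1,0,-9.5,0,0,0,1],[-3.1,0,-9.5,0,0,0,1],[-3.1,0,-9.5,0,0,0,1]]'
python3 -c "
from h import *
print(inrk(here()[0]))
t=np.array([484,-395.]);y=79.0;u=np.array([np.cos(np.radians(y)),np.sin(np.radians(y))])
print(go(np.r_[t-42*u,80],y,35).tolist(), go(np.r_[t-42*u,38],y,35).tolist())
cv2.imwrite('pics/s2.png',ctrl.camera('scene')[:,:,::-1])"
```

```text
time: 4.2
position: [572.0, -312.0, 95.4]
tool_rot: [-2.208, -1.566, -0.697]
ft_force: [-0.2, 0.3, -0.2]
grip_width: 20.8
finger_force: 29.5
[-124.3   -1.9   90.5]
[-13.095, -4.891, -7.873, 0.086, 0.002, -0.118] [-15.499, -4.905, -4.428, 0.086, 0.002, -0.118]
```

View pics/s2.png

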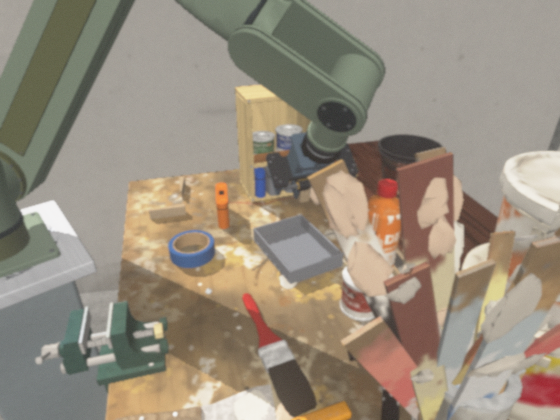

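```bash
python3 -c "
from h import *
print(here()[2]['qpos'].round(2))
print(go((453,-417.5,105),79,12).tolist(), go((453,-417.5,56),79,12).tolist())
print(onz('top',(400,240),0),onz('top',(424,218),100))"
```

```text
[-0.77  0.67  1.49  0.57  1.31 -0.68]
[-10.605, -7.673, -9.39, 0.06, -0.4, -0.134] [-13.411, -7.681, -5.374, 0.06, -0.4, -0.134]
[ 5.65347703e+02 -5.48271245e+02 -1.13686838e-13] [ 583.63684759 -566.60245204  100.        ]
```

```bash
python3 -m jog '[[-2.6,-1.9,-4,0.015,-0.1,-0.03,1],[-5.3,-3.8,-7,0.03,-0.2,-0.067,1],[-8,-5.8,-9,0.045,-0.3,-0.1,1],[-10.6,-7.7,-9.4,0.06,-0.4,-0.134,1],[-10.6,-7.7,-9.4,0.06,-0.4,-0.134,1],[-11.5,-7.7,-8,0.06,-0.4,-0.134,1],[-12.5,-7.7,-6.7,0.06,-0.4,-0.134,1],[-13.1,-7.7,-5.8,0.06,-0.4,-0.134,1],[-13.4,-7.7,-5.4,0.06,-0.4,-0.134,1],[-13.4,-7.7,-5.4,0.06,-0.4,-0.134,1]]'
python3 -c "
from h import *
print(here()[0])
cv2.imwrite('pics/t3.png',ctrl.camera('top')[100:380,150:480,::-1].repeat(2,0).repeat(2,1))"
```

```text
time: 5.25
position: [453.1, -418.4, 61.7]
tool_rot: [-2.313, -1.907, -0.244]
ft_force: [-0.8, -0.3, 0.7]
grip_width: 20.7
finger_force: 29.5
[ 453.30338594 -417.1351522    55.78799399]
```

View pics/t3.png

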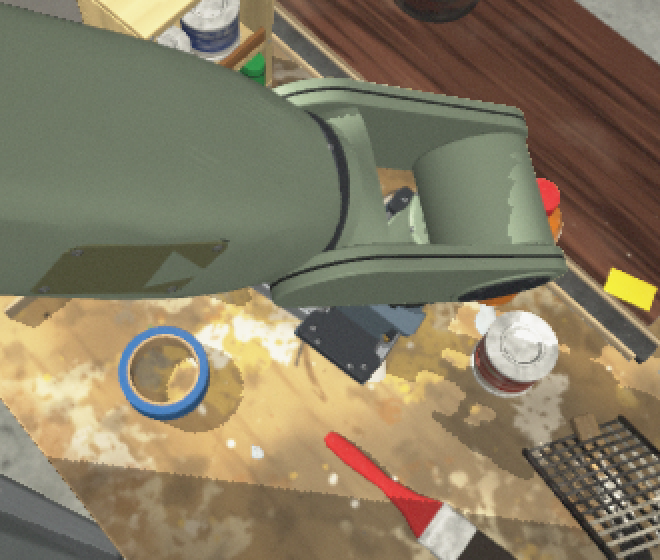

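The arm hides the tray here, but the pose is right and there is no contact force. Releasing, then rising straight up.

```bash
python3 -m jog '[[0,0,0,0,0,0,3],[0,0,0,0,0,0,4.5],[0,0,0,0,0,0,4.5],[0.6,0,-2.9,0,0,0,4.5],[1.25,0,-5.9,0,0,0,4.5],[2,0,-9,0,0,0,6],[2.5,0,-12,0,0,0,7],[2.5,0,-12,0,0,0,7]]'
python3 -c "
from h import *
print(here()[0],ctrl.state()['time'])
print(go((442-20,-180-20,200),62,30).tolist())"
```

```text
time: 6.1
position: [454.4, -421.2, 190.6]
tool_rot: [-2.322, -1.916, -0.245]
ft_force: [-0.3, -0.8, 0.4]
grip_width: 65.9
finger_force: 0.0
[ 454.73259738 -420.05612573  184.70424861] 6.1
[20.694, -7.477, 2.687, -0.097, 0.317, 0.282]
```

```bash
python3 -c "
from h import *
print(go((427,-206,40),60.2,37,130).tolist())"
```

```text
[11.768, -9.475, 6.611, -0.128, 0.438, 0.305]
```

```bash
python3 -m jog '[[3,-2.4,0,-0.03,0.11,0.08,7],[6,-4.8,2,-0.06,0.22,0.15,7],[9,-7.2,4,-0.1,0.33,0.23,7],[11.8,-9.5,6.6,-0.128,0.438,0.305,7],[11.8,-9.5,6.6,-0.128,0.438,0.305,7],[11.8,-9.5,6.6,-0.128,0.438,0.305,7]]'
python3 - <<'E'
from h import *
P=ctrl.camera_params("wrist");im=ctrl.camera("wrist")[:,:,::-1];t=ctrl.camera("top")[:,:,::-1]
o=np.hstack([im,cv2.resize(t[150:360,200:440],(240,210))[:].copy() if 0 else np.vstack([t[150:360,200:440],np.zeros((210,240,3),np.uint8)])]);cv2.imwrite("pics/c4.png",o)
m=cv2.inRange(cv2.cvtColor(im.copy(),cv2.COLOR_BGR2HSV),(4,170,200),(20,255,255))
c=max(cv2.findContours(m,0,2)[0],key=cv2.contourArea);print(cv2.boundingRect(c))
print("cass",cv2.minAreaRect(np.array([onz("w",p[0],66,P)[:2] for p in c],np.float32)))
print(go((427,-206,40),60.2,37,0).tolist(),here()[0].round(1))
E
```

```text
time: 6.7
position: [383.3, -274.0, 144.3]
tool_rot: [-2.339, -1.349, -0.779]
ft_force: [1.9, -0.9, -0.4]
grip_width: 70.1
finger_force: 0.0
(269, 101, 34, 114)
cass ((441.4478454589844, -180.94805908203125), (101.0686264038086, 24.993947982788086), 59.92924880981445)
[0.147, 0.196, 12.755, -0.005, -0.001, -0.003] [ 387.1 -273.1  140.9]
```

View pics/c4.png

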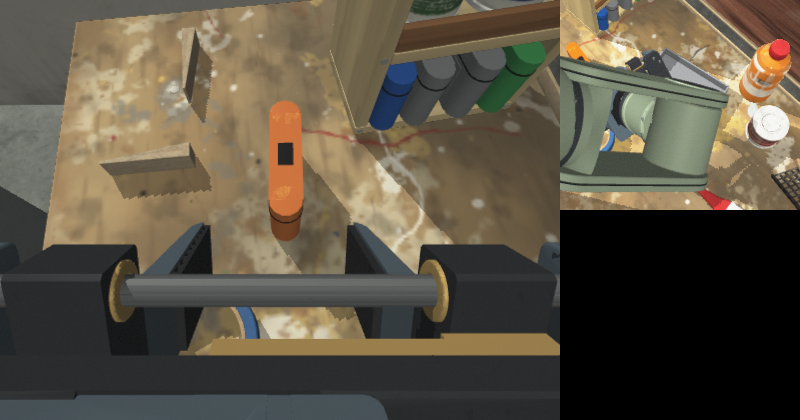

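The cassette is centred at (286,155) in the picture, symmetric between the fingers, and both views agree within 2 mm. Descending to grip.

```bash
python3 -m jog '[[0.15,0.2,4,0,0,0,7],[0.15,0.2,7.5,0,0,0,7],[0.15,0.2,10.5,0,0,0,7],[0.15,0.2,12.2,0,0,0,7],[0.15,0.2,12.7,0,0,0,7],[0.15,0.2,12.8,0,0,0,6],[0.15,0.2,12.8,0,0,0,3],[0.15,0.2,12.8,0,0,0,2],[0.15,0.2,12.8,0,0,0,2],[0.15,0.2,12.8,0,0,0,2]]'
python3 -c "
from h import *
print(here()[0].round(1))
u=np.array([np.cos(np.radians(60)),np.sin(np.radians(60))]);print('xc',(here()[0][:2]-[441.6,-180.3])@u)
print(ctrl.state()['grip_width'])"
```

```text
time: 7.8
position: [424.2, -207.5, 44.4]
tool_rot: [-2.341, -1.352, -0.781]
ft_force: [-0.9, 0.2, -0.7]
grip_width: 33.3
finger_force: 0.0
[ 425.9 -204.3   39.6]
xc -28.625438796120534
33.272080629839486
```

```bash
python3 -m jog '[[0,0,0,0,0,0,2],[0,0,0,0,0,0,2],[0,0,0,0,0,0,2],[0,0,0,0,0,0,2],[0.9,0,-1.2,0,0,0,2],[1.8,0,-2.4,0,0,0,2],[1.8,0,-2.4,0,0,0,2]]'
python3 -c "
from h import *
g,R,s=here();print(g.round(1),s['grip_width'],s['finger_force'])
# grasp is 28.6 behind origin, 39.6 above underside (cassette z0 = 0)
for x in(-115,-33): print(x,go(rk(x,0,12+39.6+2),YAW,37).tolist(),rk(x,0,53.6))"
```

```text
time: 8.5
position: [424.9, -207.7, 75.9]
tool_rot: [-2.341, -1.355, -0.782]
ft_force: [0.1, -0.4, -1.9]
grip_width: 25.6
finger_force: 30.0
[ 426.6 -204.5   71.1] 25.57991462217954 29.97756913304329
-115 [-1.712, 17.605, 0.775, 0.107, -0.003, -0.152] [ 574.36994162 -299.3691249    53.6       ]
-33 [4.707, 16.09, 5.647, 0.107, -0.003, -0.152] [ 601.20180933 -221.8833141    53.6       ]
```

```bash
python3 -c "
from h import *
for p in((-140,70,85),(-118,0,85),(-118,0,54)): print(go(rk(*p),YAW,37).tolist(),rk(*p))"
```

```text
[-2.829, 11.169, -3.962, 0.107, -0.003, -0.152] [ 500.04307029 -300.08759477   85.        ]
[-0.051, 17.642, -1.907, 0.107, -0.003, -0.152] [ 573.38828792 -302.20397163   85.        ]
[-1.923, 17.66, 0.565, 0.107, -0.003, -0.152] [ 573.38828792 -302.20397163   54.        ]
```

```bash
python3 -m jog '[[-1.5,3.5,-3,0.05,0,-0.07,2],[-2.8,7.5,-4,0.107,-0.003,-0.152,2],[-2.8,11.2,-4,0.107,-0.003,-0.152,2],[-1.2,15,-2.8,0.107,-0.003,-0.152,2],[-0.05,17.6,-1.9,0.107,-0.003,-0.152,2],[-0.05,17.6,-1.9,0.107,-0.003,-0.152,2],[-1,17.6,-0.7,0.107,-0.003,-0.152,2],[-1.9,17.6,0.55,0.107,-0.003,-0.152,2],[-1.9,17.6,0.55,0.107,-0.003,-0.152,2],[-1.9,17.6,0.55,0.107,-0.003,-0.152,2]]'
python3 - <<'E'
from h import *
g,R,s=here();print(inrk(g),go(rk(-118,0,54),YAW,37).tolist())
P=ctrl.camera_params("wrist");w=ctrl.camera("wrist")[:,:,::-1];t=ctrl.camera("top")[:,:,::-1]
cv2.imwrite("pics/c5.png",np.hstack([w,np.vstack([t[150:360,200:440],np.zeros((210,240,3),np.uint8)])]))
import pickle;pickle.dump(P,open("w5.pkl","wb"))
E
```

```text
time: 9.5
position: [569.9, -304.5, 55.6]
tool_rot: [-2.176, -1.545, -0.727]
ft_force: [-0.5, 0.3, -1.8]
grip_width: 25.7
finger_force: 30.0
[-117.7    2.5   50.8] [0.166, 0.25, -0.273, -0.003, -0.003, -0.004]
```

View pics/c5.png

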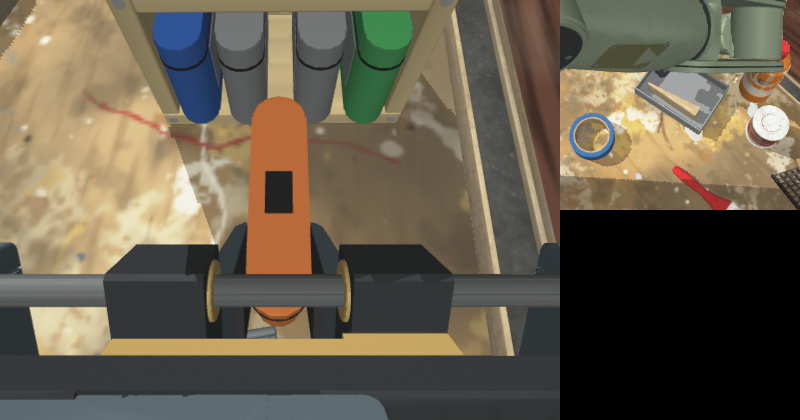

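The wedge lies in the tray and the cassette points at the gap, its tip at (279,97). Correcting by 2 to 3 mm and sliding in.

```bash
python3 -m jog '[[0.17,0.25,-0.27,0,0,0,2],[0.17,0.25,-0.27,0,0,0,2],[0.97,0.25,0.33,0,0,0,2],[1.77,0.25,0.93,0,0,0,2],[2.25,0.25,1.3,0,0,0,2],[2.73,0.25,1.66,0,0,0,2],[3.2,0.25,2.02,0,0,0,2],[3.7,0.25,2.38,0,0,0,2],[4.16,0.25,2.74,0,0,0,2],[4.16,0.25,2.74,0,0,0,2]]'
python3 -c "
from h import *
g,R,s=here();print(inrk(g),RR.T@s['ft_force'][:2])"
```

```text
time: 10.6
position: [589.9, -257.7, 59.8]
tool_rot: [-2.176, -1.548, -0.728]
ft_force: [0.2, 0.2, -0.8]
grip_width: 26.0
finger_force: 30.0
[-66.9  -1.   55. ] [ 0.23872454 -0.16002104]
```

```bash
python3 -m jog '[[0.3,0,0.4,0,0,0,2],[0.7,0,0.7,0,0,0,2],[1.0,0,0.95,0,0,0,2],[1.3,0,1.2,0,0,0,2],[1.6,0,1.45,0,0,0,2],[1.9,0,1.7,0,0,0,2],[2.25,0,1.95,0,0,0,2],[2.58,0,2.2,0,0,0,2],[2.58,0,2.2,0,0,0,2]]'
python3 -c "
from h import *
g,R,s=here();print(inrk(g),RR.T@s['ft_force'][:2])
cv2.imwrite('pics/c6.png',ctrl.camera('wrist')[:,:,::-1])"
```

```text
time: 11.5
position: [600.9, -225.8, 57.8]
tool_rot: [-2.176, -1.547, -0.728]
ft_force: [0.1, 0.5, -1.1]
grip_width: 25.9
finger_force: 30.0
[-33.2  -1.   53. ] [0.53308405 0.06896198]
```

View pics/c6.png

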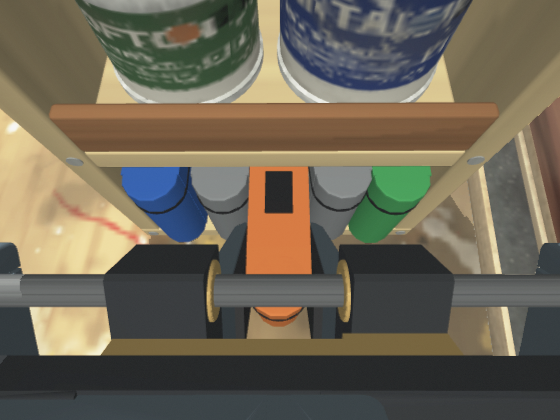

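```bash
python3 -m jog '[[0,0,0,0,0,0,3],[0,0,0,0,0,0,3.4],[0,0,0,0,0,0,3.5],[-0.8,0,-0.6,0,0,0,3.7],[-2.4,0,-1.8,0,0,0,3.8],[-4,0,-3,0,0,0,3.8],[-5.2,0,-3.9,0,0,0,3.8],[-5.9,0,-3,0,0,0,2],[-5.9,0,-3,0,0,0,0],[-5.9,0,-3,0,0,0,0]]'
python3 -c "
from h import *
g,R,s=here();print(inrk(g),RR.T@s['ft_force'][:2])
for x in(-80,-33):print(go(rk(x,0,42),YAW,37).tolist())"
```

```text
time: 12.55
position: [579.0, -287.5, 45.3]
tool_rot: [-2.176, -1.546, -0.727]
ft_force: [-0.2, -0.4, 0.8]
grip_width: 17.1
finger_force: 0.0
[-98.6  -0.5  40.5] [-0.4558198   0.01594781]
[1.574, -0.053, 1.006, -0.004, -0.003, -0.003]
[5.319, -0.055, 3.845, -0.004, -0.003, -0.003]
```

```bash
python3 -m jog '[[0.4,0,0.2,0,0,0,0],[0.8,0,0.45,0,0,0,0],[1.1,0,0.7,0,0,0,0],[1.4,0,0.9,0,0,0,0],[1.7,0,1.13,0,0,0,0],[2.0,0,1.35,0,0,0,0],[2.3,0,1.58,0,0,0,0],[2.6,0,1.8,0,0,0,0],[2.9,0,2.03,0,0,0,0],[3.2,0,2.25,0,0,0,0]]'
python3 -c "
from h import *
g,R,s=here();print(inrk(g),RR.T@s['ft_force'][:2],s['grip_width'])"
```

```text
time: 13.55
position: [592.8, -253.4, 48.3]
tool_rot: [-2.182, -1.551, -0.728]
ft_force: [-1.9, -7.4, 3.4]
grip_width: 0.3
finger_force: 3.9
[-61.9  -2.4  43.5] [-7.66991463 -0.59664838] 0.2882849539141007
```

```bash
python3 -m jog '[[0.24,-0.05,0.18,0,0,0,0],[0.48,-0.1,0.36,0,0,0,0],[0.72,-0.1,0.54,0,0,0,0],[0.96,-0.1,0.72,0,0,0,0],[1.2,-0.1,0.9,0,0,0,0],[1.4,-0.1,1.05,0,0,0,0],[1.6,-0.1,1.2,0,0,0,0],[1.76,-0.1,1.32,0,0,0,0]]'
python3 - <<'E'
from h import *
g,R,s=here();print(inrk(g),RR.T@s['ft_force'][:2],s['grip_width'])
w=ctrl.camera('wrist')[:,:,::-1];cv2.imwrite('pics/c7.png',w)
E
```

```text
time: 14.35
position: [599.1, -230.8, 48.4]
tool_rot: [-2.179, -1.549, -0.729]
ft_force: [-0.6, -4.7, 3.4]
grip_width: 0.5
finger_force: 2.3
[-38.5  -0.9  43.6] [-4.68240899 -0.96199549] 0.5341005012293693
```

View pics/c7.png

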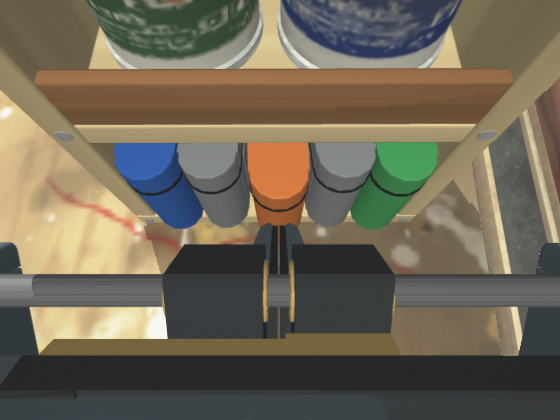

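The orange cassette stands between the two greys, upright, a few mm short of its neighbours. Finishing in small steps.

```bash
python3 -m jog '[[0.08,0,0.06,0,0,0,0],[0.16,0,0.12,0,0,0,0],[0.24,0,0.18,0,0,0,0],[0.32,0,0.24,0,0,0,0]]'; python3 -m jog '[[0.08,0,0.06,0,0,0,0],[0.12,0,0.09,0,0,0,0]]'
python3 -c "
from h import *
g,R,s=here();print(inrk(g),RR.T@s['ft_force'][:2],s['grip_width'])"
```

```text
time: 14.8
position: [599.8, -226.2, 47.5]
tool_rot: [-2.177, -1.548, -0.728]
ft_force: [-0.7, -4.0, 4.0]
grip_width: 0.2
finger_force: 2.5
time: 15.0
position: [600.3, -225.2, 47.6]
tool_rot: [-2.177, -1.548, -0.728]
ft_force: [-1.5, -4.7, 4.6]
grip_width: 0.3
finger_force: 3.0
[-32.8  -0.2  42.9] [-4.95389086 -0.14260099] 0.2530032678166305
```

```bash
python3 -m jog '[[0.08,0,0.06,0,0,0,0],[0.12,0,0.09,0,0,0,0],[0.16,0,0.12,0,0,0,0]]'; python3 -m jog '[[0.08,0,0.06,0,0,0,0],[0.12,0,0.09,0,0,0,0],[0.12,0,0.09,0,0,0,0]]'
python3 -c "
from h import *
g,R,s=here();print(inrk(g),RR.T@s['ft_force'][:2],s['grip_width'])"
```

```text
time: 15.3
position: [601.0, -223.5, 47.6]
tool_rot: [-2.178, -1.548, -0.728]
ft_force: [-1.4, -6.5, 5.5]
grip_width: 0.2
finger_force: 3.5
time: 15.6
position: [601.1, -223.3, 47.7]
tool_rot: [-2.179, -1.55, -0.726]
ft_force: [-4.2, -9.6, 5.6]
grip_width: 0.5
finger_force: 5.1
[-30.7  -0.4  42.9] [-10.47170694   0.86770546] 0.5188269938085278
```

```bash
python3 -m jog '[[0.08,0,0.06,0,0,0,0],[0.12,0,0.09,0,0,0,0],[0.12,0,0.09,0,0,0,0]]'
python3 - <<'E'
from h import *
g,R,s=here();print(inrk(g),RR.T@s['ft_force'][:2])
E
```

```text
time: 15.9
position: [601.3, -223.0, 47.8]
tool_rot: [-2.181, -1.552, -0.725]
ft_force: [-6.0, -12.4, 7.5]
grip_width: 0.5
finger_force: 7.1
[-30.5  -0.5  43. ] [-13.69919022   1.61283017]
```

Rising force without motion means the cassette has hit the back panel. Backing off to look.

```bash
python3 -m jog '[[-0.8,0,-0.6,0,0,0,0],[-2.4,0,-1.8,0,0,0,0],[-4,0,-4,0,0,0,0],[-4.5,0,-8,0,0,0,0],[-4.5,0,-12,0,0,0,0],[-4.5,0,-15,0,0,0,0],[-4.5,0,-15,0,0,0,0]]'
python3 - <<'E'
from h import *
import pickle
P=ctrl.camera_params("wrist");w=ctrl.camera("wrist")[:,:,::-1];t=ctrl.camera("top")[:,:,::-1];pickle.dump(P,open("w8.pkl","wb"))
z=cv2.resize(w[60:200,170:390],(550,350),interpolation=cv2.INTER_CUBIC)
o=np.zeros((350,790,3),np.uint8);o[:,:550]=z;o[:210,550:]=t[150:360,200:440];cv2.imwrite("pics/c8.png",o);print(inrk(here()[0]))
E
```

```text
time: 16.6
position: [560.9, -343.3, 142.7]
tool_rot: [-2.182, -1.55, -0.731]
ft_force: [-0.0, -0.2, 0.4]
grip_width: 0.3
finger_force: 0.0
[-154.3    0.2  134.5]
```

View pics/c8.png

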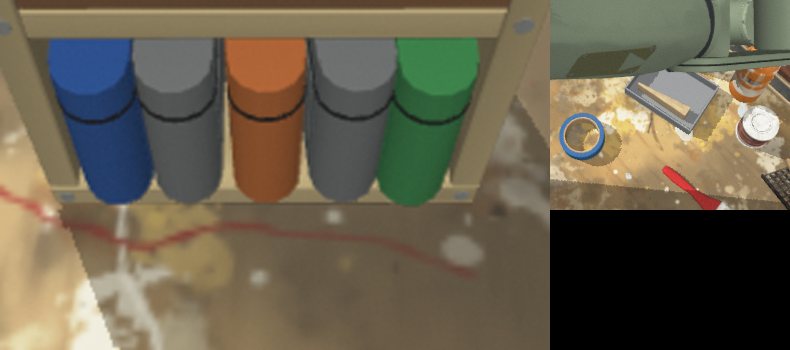

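All five cassettes are upright with their ends level. The orange one is centred at (265,91) against the rack middle at about 267, and the wedge is in the tray.

```bash
python3 -c "
from workcell import ctrl
print(ctrl.sign_off())"
```

```text
the job is handed in; nothing more can be done
None
```

I handed the job in at about 16.6 s of the 58 s allowed: the wedge lies in the tray and the orange cassette is home in the middle of the upright row. This is from the last pictures and the push force, as the hand-in returned no verdict.

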